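# Kit the desk tray to its printed layout and check the cover's catch

### The job

Kit the desk tray to match the outlines printed on it: slide the round tin, without lifting it, into the circle, lay the marker in the long outline, and set the white earbud case flat in the outline of the covered bay. Once the case is in, swing the clear cover down and press it until its catch snaps, then take its blue fin and tug it firmly upward for a moment to check that the catch holds (press it shut again if it gives). Finish with everything inside its outline and the cover shut, and do not disturb the mouse, jar or note block.

Things in the scene. Friction and masses are not known exactly. Their poses are not given: they have to be found in the camera images.
- tray: Fixed white tray sheet, 170 mm (its x, to the back) by 410 mm (its y, to the left), 1 mm thin: things slide onto it without a step from front and right. Origin on the desk under its middle. Wooden rail 14 mm high along the back edge for y > -60 mm. Covered bay at the left end (y = +135 mm); two open bays with outlines at y = 0 and y = -135 mm. Place and yaw (up to 0.15 rad) vary; it cannot move.
- bay (a point): Centre of the floor of the covered bay (and of the 76 x 61 mm outline printed there, long side along tray x), axes as the tray. Bay walls: 10 mm high, inner size 108 mm (x) by 116 mm (y). Floor at desk height.
- cover (a joint): Clear cover of the bay: a 0.12 kg box lid 114 x 120 mm, 25 mm deep. Value in rad: 0 = shut and caught, grows as it swings up and back, 1.57 = upright; starts wide open (1.6 to 1.75). The stiff hinge (friction 0.08 Nm) lets it stay where it is left. Not caught, it sits at about 0.1 to 0.2 rad and still moves freely upward.
- cover_grip (a point): Grip point on the cover's blue fin, a block 30 mm (tray x) by 10 mm (tray y), 18 mm high, on top of the cover, pinched across its 10 mm. The point is 7 mm below the middle of the fin's top, 85 mm in front of and 28 mm above the hinge axis when shut (48 mm above the desk; fin top 55 mm, cover top 37 mm). It turns with the cover.
- outline_tin: Printed black circle, inner diameter 114 mm, in one of the tray's two open bays; origin at its centre, axes as the tray.
- outline_marker: Printed black rectangle, inner size 126 mm (x) by 32 mm (y), in the other open bay; origin at its centre, axes as the tray.
- tin: Closed round tin, diameter 100 mm, 26 mm high, red top, dark sides, about 0.18 kg; too wide to grasp. Origin at the centre of its underside. Stands on the desk to the right of the tray.
- marker: Flat-sided highlighter, yellow with a black cap, 110 mm (its x) by 16 mm (y) by 14 mm high, 30 g. Origin at the middle of its underside. Either way round will do.
- earcase: Closed white earbud case, 60 mm (x) by 45 mm (y) by 24 mm high, rounded, about 60 g. Origin at the middle of its underside. Either way round will do.
- mouse: Bystander: white computer mouse, 60 x 100 x 32 mm, beyond the left end of the tray; origin at the middle of its underside.
- jar: Bystander: amber glass jar, diameter 60 mm, 65 mm high, behind the tray; origin at the middle of its underside.
- notes: Bystander: yellow note block, 76 x 76 x 30 mm, behind and to the right; origin at the middle of its underside.
- hinge (a point): Fixed point on the middle of the cover's hinge axis, 20 mm above the desk, 56 mm behind the middle of the bay (tray x); the axis runs along tray y. The fin swings on an arc about it: when nearly shut, lifting the fin by 10 mm also takes it 3 to 4 mm to the back, so press and tug along that arc.
- catch (a point): Fixed spring roller at the front of the bay that catches the cover's front bar. It resists from about 0.16 rad; 7 to 9 N down on the fin snaps it past, and it falls shut below 0.08 rad. Once caught, a tug of about 9 N up on the fin lifts it only about 0.005 to 0.015 rad (the check: over 0.004 rad, for 0.15 s); it springs back. At 11 to 15 N, or past 0.04 rad, it gives: press again.
Things that resemble listed ones, but are neither listed nor needed, are in the scene too. What is meant by the marker is not turquoise, and is the smaller of those in its own colour.

How it is judged:
By the outcome, as a careful person would: the job done as asked, in the order asked, and still so for the second after the job is handed in, with the robot touching nothing.
It also fails if it takes over 72 s, if anything falls off the work surface, if the arm or the gripper's body presses on something with over 40 N, if the wrist force passes 120 N, or if a joint passes its speed limit or range.

### The arm

A 6-joint arm with a two-finger parallel gripper is mounted at the origin on the work surface. World frame = base frame: x ahead of the robot, y to its left, z up, the work surface at z = 0. Lengths are in m, angles in rad, forces in N, time in s.
With the tool pointing down it reaches from about 0.35 to 0.95 m from the base axis. Payload 17.4 kg.
Tool frame: the origin (TCP) lies at the very end of the fingers, on their centre line; the grasp point (between the pads) lies 19 mm behind it; z points along the fingers, x is the direction in which the jaws open and shut, and the axes are right-handed (so a half turn about z gives the same grasp; the last joint's range is limited). The gripper opens to 93 mm and grips with 3 to 60 N. Pads are 15 mm wide; open, the fingers measure 128 mm over their backs; the gripper's body (75 mm by 188 mm) begins 65 mm behind the grasp point.
Start: joints at [-1.195, 0.116, 1.442, -0, 1.584, -0.038], TCP at [0.271, -0.618, 0.179] pointing down, gripper open.
Joint ranges: [-2.83, 2.83], [-0.83, 2.19], [0.07, 2.5], [-1.14, 4.28], [0.01, 3], [-2.97, 2.97]. Speed limits (rad/s): [1.89, 1.89, 2.22, 3.14, 3.14, 3.14].

### API

Orientations are given as a unit quaternion [x, y, z, w].
In Python, from station import read_state, grab_frame, calibration, hand_in gives the robot as it stands. The module is installed in compiled form; this text tells all that it offers.
- The arm moves only by the shell command python3 -m pendant 'ROWS' [FORCE]. ROWS is JSON, a list of rows, each a list of 7 numbers: the opening in per cent of the stroke, from 0 (shut) to 100 (fully open), then the shift along the tool's x, y, z in mm, then the turn, a rotation vector about the tool's x, y, z in rad. A call has 1 to 5 rows; each row is the pose to reach, as a shift and turn from the pose commanded when the call began, along the tool's axes at that moment; what a row does not reach only later rows make up. A row lasts 1/8 s, in which the tool goes at most 62.5 mm and 10.7 degrees, less where a joint would pass 70% of its speed; a pose out of reach is approached as far as the arm can. A call with a gripper value outside its range is refused whole. The fingers move at their own pace and stop on an object; FORCE is the grip in N (left out, the last holds). Time passes only in rows, so rows that repeat a pose let the fingers close. It gives the time, the measured TCP pose, the force and the opening at its end, in the units of the state.
- read_state(): the state, without advancing time (a new reading comes with each control period).
- grab_frame(name): name is "side" or "top" or "wrist"; returns (picture, depth): 480x640x3 uint8, blue, green, red; 480x640 float32, m along the optical axis (not along the pixel's ray), 0 where there is no reading.
- calibration(name): a dict with "vfov" (degrees; the focal length in pixels is half the picture's height over the tangent of half this angle, whatever the lens; pixels are square), "cx", "cy" (the principal point, pixels), "extrinsics" (4x4, takes a point from camera to world coordinates). Camera axes: x right, y down, z forward; pixel columns grow to the right and rows downward; lengths in m; the calibration is good to about 2 mm. A picture is of the moment at which its call begins: read the wrist's pose just before it. calibration takes no time and is no camera call; for the wrist camera it gives the pose at the moment of the call.
- hand_in(): hands the job in, once; it reports no verdict.
The state is a dict: "time_s": time; "q": joint angles; "qd": joint speeds; "effort": joint torques, N m; "tool_pos": TCP position; "orientation": TCP orientation; "force": force on the tool from outside, world axes, zero at the start; "torque": the same for the moment, N m; "width": finger opening in m.
Only numpy, scipy, OpenCV 4.12 (cv2) and the standard library are available. Lean on these libraries where they do the work, as an engineer would, in place of code of your own. Each camera call takes 0.05 s, during which the arm holds its last target. There are 200 camera calls.

## Working session

There is one attempt and no reset: what is moved stays moved. The work goes in short steps, Python scripts to look and compute and a shell command to move; the robot and the scene stay as the last step left them, time stands still between calls to the robot, and variables do not carry over. Pictures are saved under pics/ and viewed, about 8 in all and at most 12, crops included, and the job is handed in when it is done.

```bash
mkdir -p pics; cat > h.py <<'E'
import numpy as np, cv2
from station import read_state, grab_frame, calibration, hand_in
def K(name):
    c=calibration(name); f=240/np.tan(np.radians(c["vfov"])/2); return f,c["cx"],c["cy"],np.array(c["extrinsics"])
def ray(uv,z,k):
    f,cx,cy,T=k; uv=np.atleast_2d(np.asarray(uv,float))
    d=np.c_[(uv[:,0]-cx)/f,(uv[:,1]-cy)/f,np.ones(len(uv))]@T[:3,:3].T
    o=T[:3,3]; return o+d*((z-o[2])/d[:,2])[:,None]
def pts(dep,k):
    f,cx,cy,T=k; v,u=np.mgrid[:480,:640]
    P=np.stack([(u-cx)/f*dep,(v-cy)/f*dep,dep],-1); return P@T[:3,:3].T+T[:3,3]
E
python3 - <<'E'
from h import *
for n in("top","side"):
    k=K(n); im,d=grab_frame(n); cv2.imwrite(f"pics/{n}0.png",im); np.savez(f"{n}0.npz",im=im,d=d); print(n,k, calibration(n).keys())
print(read_state())
E
```

```text
top (np.float64(462.0022450835253), 314.4572979882912, 237.98937830516746, array([[ 0.00317487, -0.97876787,  0.20494724,  0.36793627],
       [-0.9999908 , -0.00369842, -0.00217153, -0.01380382],
       [ 0.0028834 , -0.20493846, -0.97877061,  1.02389744],
       [ 0.        ,  0.        ,  0.        ,  1.        ]])) dict_keys(['vfov', 'cx', 'cy', 'extrinsics'])
side (np.float64(575.3663206322319), 320.25467152142306, 246.68548963548972, array([[-0.92990641, -0.24388803,  0.27530473,  0.15010818],
       [-0.36723733,  0.57444035, -0.73154291,  1.13673875],
       [ 0.02026841, -0.78136862, -0.62374055,  1.06248393],
       [ 0.        ,  0.        ,  0.        ,  1.        ]])) dict_keys(['vfov', 'cx', 'cy', 'extrinsics'])
{'time_s': 0.1, 'q': array([-1.19480760e+00,  1.16446645e-01,  1.44217824e+00, -1.50475547e-05,
        1.58397721e+00, -3.77902623e-02]), 'qd': array([ 0.00061981, -0.00014326, -0.00309589,  0.00039163,  0.00135426,
        0.00013015]), 'effort': array([ 1.93639622e-03, -7.22892952e+01, -6.23865938e+01,  7.82098202e-02,
        2.27641332e-02, -1.95997501e-05]), 'tool_pos': array([ 0.27131515, -0.61784395,  0.17848576]), 'orientation': array([ 8.37278847e-01, -5.46775894e-01, -4.16213145e-04, -2.85599578e-04]), 'force': array([-0.51704916,  0.17969353,  0.31958585]), 'torque': array([-0.02582067,  0.01606354, -0.02229016]), 'width': 0.09328341737704839}
```

View pics/top0.png

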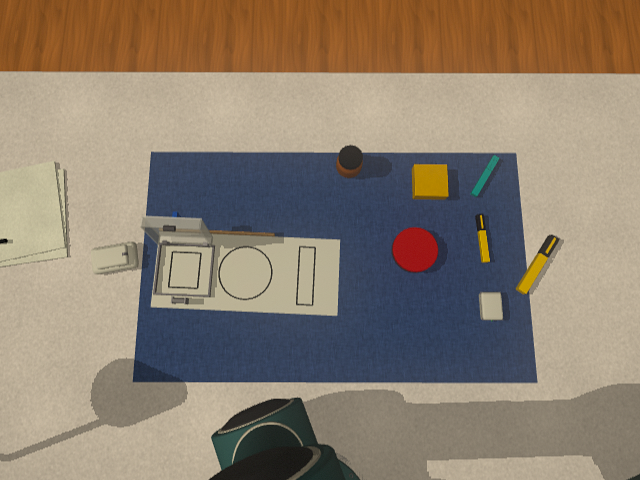

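View pics/side0.png

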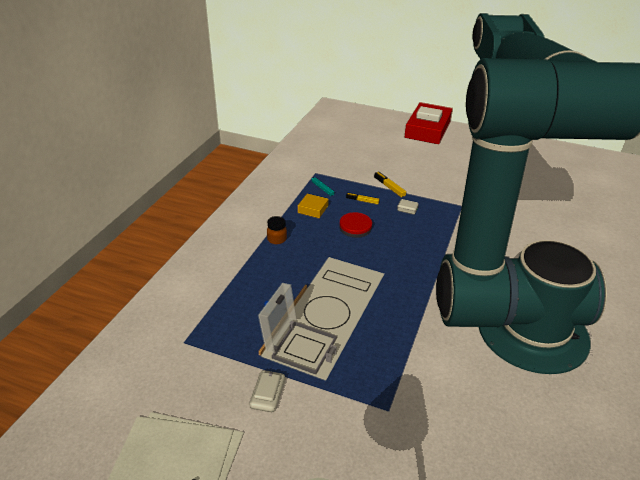

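The top view shows the tray at about (245,275), with the circle at (245,272), the marker outline at (305,276) and the bay outline at (184,270). The tin is at (415,250), the small yellow marker at (484,238), the case at (490,306) and the larger yellow decoy at (538,265). The side view agrees, and it also shows a red box with a white top far to the right.

```bash
cat > m.py <<'E'
from h import *
def masks(im):
    h=cv2.cvtColor(im,cv2.COLOR_BGR2HSV); H,S,V=[h[...,i].astype(int) for i in range(3)]
    return dict(red=((H<8)|(H>172))&(S>150)&(V>80), yel=(H>18)&(H<32)&(S>150)&(V>110), white=(S<60)&(V>120), black=(V<70)&(S<120),blue=(H>105)&(H<122)&(S>200))
if __name__=="__main__":
  for n in("top","side"):
    z=np.load(n+"0.npz"); im,d=z["im"],z["d"]; k=K(n); P=pts(d,k); M=masks(im)
    for c,m in M.items():
        if c in("blue",):continue
        cs,hi=cv2.findContours(m.astype(np.uint8),cv2.RETR_CCOMP,cv2.CHAIN_APPROX_NONE)
        for i,q in enumerate(cs):
            a=cv2.contourArea(q)
            if a<60 or a>20000: continue
            mm=np.zeros(m.shape,np.uint8); cv2.drawContours(mm,[q],-1,1,-1); s=(mm>0)&m&(d>0)
            if s.sum()<10: continue
            zz=np.median(P[s][:,2])
            w=ray(q[:,0],zz,k)[:,:2]*1000
            r=cv2.minAreaRect(w.astype(np.float32))
            if np.abs(r[0][0])>1000 or abs(r[0][1])>900: continue
            print(n,c,"hole" if hi[0,i,3]>=0 else "",np.round(q[:,0].mean(0)),int(a),"z%.1f"%(zz*1000),"c",np.round(r[0],1),"wh",np.round(r[1],1),"ang%.1f"%r[2])
E
python3 m.py
```

```text
top red  [415. 249.] 1551 z26.3 c [ 553.4 -236. ] wh [98.3 99.5] ang0.2
top yel  [531. 273.] 471 z18.9 c [ 502.2 -492. ] wh [ 25. 101.] ang55.1
top yel  [483. 246.] 232 z14.0 c [ 563.8 -392.1] wh [71.  18.9] ang3.3
top yel  [429. 181.] 1090 z30.1 c [ 708.8 -275.6] wh [80.5 81.4] ang0.2
top white  [490. 306.] 543 z23.9 c [ 430.8 -394.4] wh [57.5 47.6] ang0.2
top white  [184. 270.] 868 z1.6 c [509.2 273.3] wh [60.5 76.3] ang87.5
top white  [306. 276.] 727 z1.7 c [497.6   3.4] wh [ 31.5 126.3] ang87.5
top white  [184. 270.] 2361 z1.6 c [509.3 273.3] wh [114.  108.5] ang87.7
top white hole [184. 270.] 1166 z1.6 c [509.3 273.1] wh [71.6 85.9] ang87.6
top white  [237. 279.] 10139 z1.6 c [503.2 135.2] wh [410.3 170.5] ang87.6
top white hole [177. 300.] 81 z24.4 c [440.5 277.8] wh [17.4 27.9] ang3.5
top white hole [268. 273.] 105 z1.5 c [502.2  88.2] wh [24.5 89.6] ang88.5
top white hole [222. 272.] 120 z2.1 c [504.7 185.5] wh [30.2 98.6] ang88.3
top white hole [306. 276.] 1092 z1.7 c [497.6   3.4] wh [ 42.8 136. ] ang87.5
top white hole [248. 248.] 82 z1.7 c [557.5 131.2] wh [70.5 16.7] ang
[... 1990 characters left out ...]
] wh [342.6 162. ] ang89.6
side black  [599. 304.] 88 z156.6 c [-108.5   27. ] wh [147.2  21.7] ang81.9
side black  [444. 291.] 619 z159.4 c [229.1 105.4] wh [ 34.6 224.6] ang12.6
side black  [511. 296.] 306 z169.5 c [81.5 79.9] wh [ 38.6 288.9] ang7.7
side black  [558. 262.] 2114 z241.8 c [ 2.3 15.6] wh [147.7 146.5] ang64.8
side black  [356. 234.] 68 z6.8 c [ 541.5 -208.4] wh [96.1 45.3] ang23.1
side black  [277. 223.] 164 z64.5 c [750.7 -87. ] wh [50.5 69.6] ang33.8
side black  [476. 102.] 857 z606.6 c [248.7  46.8] wh [ 35.4 333. ] ang6.9
side black  [554. 100.] 86 z626.7 c [111.3  41.2] wh [ 21.1 348.2] ang2.3
side black  [481.  43.] 154 z519.0 c [ 331.3 -577.6] wh [ 41.2 363.5] ang14.8
```

```bash
cat > go.py <<'E'
import sys
from h import *
from scipy.spatial.transform import Rotation as R
# go.py x y z yawdeg_of_tool_x(world) : shift (tool axes, mm) and turn rotvec; picks the nearer of the two half turns
def go(x,y,z,yaw,s=None):
    s=s or read_state(); A=R.from_quat(s["orientation"]); out=[]
    sh=A.inv().apply(np.array([x,y,z])-1000*s["tool_pos"])
    for yy in(yaw,yaw+180):
        a=np.radians(yy); B=R.from_matrix(np.c_[[np.cos(a),np.sin(a),0],[np.sin(a),-np.cos(a),0],[0,0,-1]])
        out.append((A.inv()*B).as_rotvec())
    out.sort(key=np.linalg.norm)
    return np.round(sh,1),np.round(out[0],3)
if __name__=="__main__":
    s=read_state(); print("t",round(s["time_s"],2),"pos",np.round(s["tool_pos"]*1000,1),"w",round(s["width"]*1000,1),"F",np.round(s["force"],1),"q6",round(s["q"][5],2))
    print(*go(*map(float,sys.argv[1:5])))
E
python3 go.py 560 -300 120 7.6; python3 - <<'E'
from h import *
n="top";z=np.load("top0.npz");k=K(n);im=z["im"]
g=(im.max(2)<110).astype(np.uint8)
import cv2
cs,_=cv2.findContours(g[240:305,214:276].copy(),cv2.RETR_LIST,cv2.CHAIN_APPROX_NONE)
for q in cs:
    if cv2.contourArea(q)>500:
        w=ray(q[:,0]+[214,240],.001,k)[:,:2]*1000; print(cv2.minEnclosingCircle(w.astype(np.float32)))
E
```

```text
t 0.1 pos [ 271.3 -617.8  178.5] w 93.3 F [-0.5  0.2  0.3] q6 -0.04
[-174.9 -392.1   58.7] [-1.00e-03  1.00e-03 -1.29e+00]
((503.61956787109375, 138.1480712890625), 59.53559494018555)
((504.3705749511719, 138.44973754882812), 60.66259002685547)
```

```bash
python3 -m pendant '[[64,-35,-79,12,0,0,-0.186],[64,-70,-157,24,0,0,-0.37],[64,-105,-235,36,0,0,-0.55],[64,-140,-313,48,0,0,-0.74],[64,-175,-392,59,0,0,-0.92]]' 20; python3 -m pendant '[[64,0,0,0,0,0,-0.186],[64,0,0,0,0,0,-0.37],[64,0,0,0,0,0,-0.37]]'; python3 go.py 560 -300 8 7.6
```

```text
time_s: 0.72
tool_pos: [0.4804, -0.387, 0.1357]
orientation: [0.993, -0.115, -0.0, -0.0]
force: [-0.1, -0.4, 0.7]
width: 0.0597
time_s: 1.1
tool_pos: [0.4794, -0.3886, 0.1359]
orientation: [0.998, 0.066, -0.0, -0.0]
force: [-0.4, -0.3, -0.7]
width: 0.0598
t 1.1 pos [ 479.4 -388.6  135.9] w 59.8 F [-0.4 -0.3 -0.7] q6 -0.85
[ 91.6 -77.1 127.9] [-0.  0. -0.]
```

```bash
python3 -m pendant '[[64,31,-26,0,0,0,0],[64,62,-52,0,0,0,0],[64,92,-77,30,0,0,0],[64,92,-77,80,0,0,0],[64,92,-77,127,0,0,0]]'; python3 go.py 560 -300 8 7.6;python3 - <<'E'
from h import *
im,d=grab_frame("wrist"); cv2.imwrite("pics/w0.png",im)
E
```

```text
time_s: 1.72
tool_pos: [0.5604, -0.2999, 0.0076]
orientation: [0.998, 0.064, 0.0, 0.0]
force: [-0.8, 0.6, -0.7]
width: 0.0592
t 1.73 pos [ 560.4 -299.9    7.6] w 59.2 F [-0.8  0.6 -0.7] q6 -0.66
[-0.4  0.  -0.4] [ 0.    -0.    -0.005]
```

View pics/w0.png

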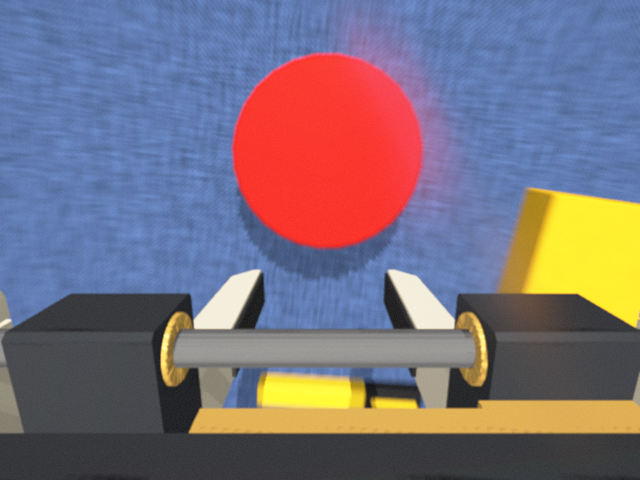

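The tin, at (328,150) in the picture, is centred ahead of the two fingers, so I'll push along -y.

```bash
python3 -m pendant '[[64,0,-15,0,0,0,0],[64,0,-35,0,0,0,0],[64,0,-58,0,0,0,0],[64,0,-82,0,0,0,0],[64,0,-107,0,0,0,0]]';python3 -m pendant '[[64,0,-25,0,0,0,0],[64,0,-50,0,0,0,0],[64,0,-75,0,0,0,0],[64,0,-100,0,0,0,0],[64,0,-125,0,0,0,0]]';python3 -m pendant '[[64,0,-23,0,0,0,0],[64,0,-44,0,0,0,0],[64,0,-62,0,0,0,0],[64,0,-78,0,0,0,0],[64,0,-92,0,0,0,0]]'; python3 go.py 509.8 91.2 8 7.3; python3 - <<'E'
from h import *; from m import masks
k=K("top"); im,d=grab_frame("top"); m=masks(im)["red"].astype(np.uint8)
cs,_=cv2.findContours(m,0,1); q=max(cs,key=cv2.contourArea)
w=ray(q[:,0],.026,k)[:,:2]*1000; print(cv2.minAreaRect(w.astype(np.float32)))
E
```

```text
time_s: 2.4
tool_pos: [0.5461, -0.1924, 0.0098]
orientation: [0.998, 0.067, 0.0, 0.0]
force: [-0.1, -0.1, 0.6]
width: 0.0596
time_s: 3.02
tool_pos: [0.5292, -0.0685, 0.0094]
orientation: [0.998, 0.067, 0.0, 0.0]
force: [0.4, 0.4, 0.3]
width: 0.0594
time_s: 3.65
tool_pos: [0.5173, 0.0218, 0.0093]
orientation: [0.998, 0.067, 0.0, 0.0]
force: [-0.0, 0.1, -0.8]
width: 0.06
t 3.65 pos [517.3  21.8   9.3] w 60.0 F [-0.   0.1 -0.8] q6 -0.14
[  1.8 -69.7   1.2] [ 0.    -0.     0.006]
((553.3065185546875, -236.631103515625), (97.81314086914062, 99.56582641601562), 26.36432647705078)
```

```bash
python3 - <<'E'
from h import *
im,d=grab_frame("top"); cv2.imwrite("pics/t1.png",im[120:360,100:600])
im,d=grab_frame("top"); from m import masks
print(read_state()["tool_pos"])
E
```

```text
[0.51740846 0.02128405 0.00922111]
```

View pics/t1.png

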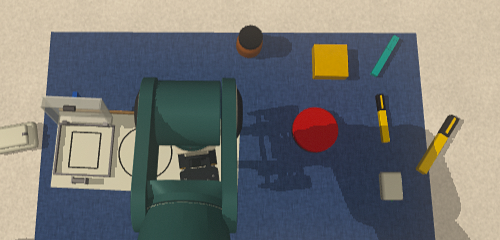

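The gripper passed the tin without moving it: the tin is still at crop pixel (315,130), and no force was felt. The true fingertip height is in doubt, so I'll check it in the side and wrist views.

```bash
python3 - <<'E'
from h import *
s=read_state(); print(s["tool_pos"],s["orientation"])
kw=K("wrist"); im,d=grab_frame("wrist"); P=pts(d,kw)
print("wrist cam",np.round(kw[3],3),kw[0])
ks=K("side"); im2,d2=grab_frame("side"); P2=pts(d2,ks)
np.savez("w1.npz",im=im,d=d); 
for v in range(240,340,12): print(v,[tuple(np.round(1000*P[v,u]).astype(int)) for u in(180,230,250,260,325,390,400,420)])
f,cx,cy,T=ks; p=np.linalg.inv(T)@np.r_[s["tool_pos"],1]; u=int(f*p[0]/p[2]+cx);v=int(f*p[1]/p[2]+cy); print("tcp px",u,v)
c=np.hstack([cv2.resize(im,(400,300)),cv2.resize(im2[v-75:v+75,u-100:u+100],(400,300))]); cv2.circle(c,(600,150),3,(0,0,255),1); cv2.imwrite("pics/ws1.png",c)
E
```

```text
[0.51740846 0.02128405 0.00922111] [9.97759037e-01 6.69096590e-02 1.05758892e-05 4.90515260e-05]
wrist cam [[ 0.991  0.128  0.035  0.507]
 [ 0.133 -0.959 -0.249  0.09 ]
 [ 0.001  0.251 -0.968  0.214]
 [ 0.     0.     0.     1.   ]] 358.2745897571148
240 [(np.int64(428), np.int64(21), np.int64(1)), (np.int64(458), np.int64(25), np.int64(0)), (np.int64(470), np.int64(27), np.int64(0)), (np.int64(477), np.int64(28), np.int64(2)), (np.int64(516), np.int64(33), np.int64(0)), (np.int64(556), np.int64(38), np.int64(0)), (np.int64(507), np.int64(90), np.int64(214)), (np.int64(574), np.int64(41), np.int64(1))]
252 [(np.int64(428), np.int64(13), np.int64(1)), (np.int64(459), np.int64(18), np.int64(1)), (np.int64(471), np.int64(19), np.int64(0)), (np.int64(477), np.int64(20), np.int64(0)), (np.int64(517), np.int64(25), np.int64(1)), (np.int64(557), np.int64(31), np.int64(1)), (np.int64(563), np.int64(32), np.int64(2)), (np.int64(576), np.int64(33), np.int64(0))]
264 [(np.int64(428), np.int64(6), np.int64(1)), (np.int64(459), np.int64(10), np.int64(1)), (np.int64(472), np.int64(11), np.int64(1))
[... 1732 characters left out ...]
t64(483), np.int64(26), np.int64(102)), (np.int64(487), np.int64(16), np.int64(83)), (np.int64(481), np.int64(-29), np.int64(1)), (np.int64(524), np.int64(-25), np.int64(-1)), (np.int64(567), np.int64(-19), np.int64(-1)), (np.int64(546), np.int64(26), np.int64(88)), (np.int64(549), np.int64(35), np.int64(102))]
336 [(np.int64(483), np.int64(48), np.int64(147)), (np.int64(493), np.int64(49), np.int64(147)), (np.int64(497), np.int64(50), np.int64(147)), (np.int64(499), np.int64(50), np.int64(147)), (np.int64(513), np.int64(52), np.int64(147)), (np.int64(526), np.int64(54), np.int64(147)), (np.int64(528), np.int64(54), np.int64(147)), (np.int64(532), np.int64(55), np.int64(149))]
tcp px 337 280
```

View pics/ws1.png

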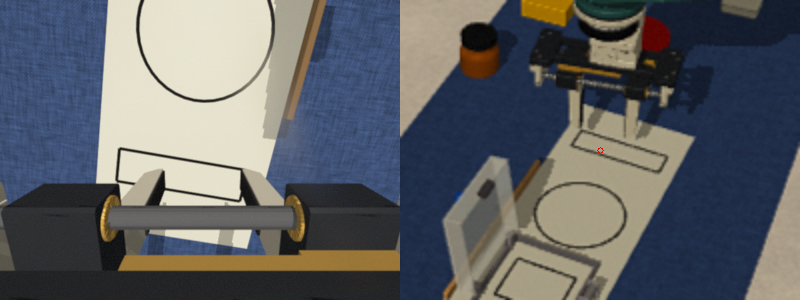

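```bash
python3 - <<'E'
from h import *
s=read_state(); print(1000*s["tool_pos"],s["q"],s["time_s"])
for n in("side","wrist","top"):
    k=K(n); im,d=grab_frame(n); P=pts(d,k)*1000
    m=(d>0)&(abs(P[...,0]-517)<75)&(abs(P[...,1]-21)<20)&(P[...,2]>12)&(P[...,2]<120)
    for sd in(-1,1):
        q=P[m&(np.sign(P[...,0]-517)==sd)]
        if len(q)>5: print(n,sd,len(q),"zmin pct",np.percentile(q[:,2],[0,1,5,20]).round(),"low pts mean",q[q[:,2]<np.percentile(q[:,2],8)].mean(0).round(1))
E
```

```text
[517.50086544  20.59825933   9.19295675] [-9.38908684e-03 -1.29721330e-01  1.96788627e+00 -1.33023445e-04
  1.30344091e+00 -1.42308324e-01] 3.9
side -1 120 zmin pct [49. 52. 56. 66.] low pts mean [481.1  23.5  54.7]
side 1 138 zmin pct [49. 51. 55. 64.] low pts mean [549.7  29.8  53.4]
wrist -1 3237 zmin pct [47. 49. 54. 67.] low pts mean [483.7  21.4  53. ]
wrist 1 3229 zmin pct [47. 49. 54. 67.] low pts mean [548.4  30.   53.1]
```

Both cameras put the fingertips at z≈48 mm, while the reported TCP says 9 mm. The fingers therefore end about 39 mm short of the reported TCP, and I'll use tip z = reported z + 39. I'll go back behind the tin and descend carefully.

```bash
python3 -m pendant '[[64,0,60,0,0,0,0],[64,0,120,0,0,0,0],[64,0,180,0,0,0,0],[64,0,240,0,0,0,0],[64,0,300,0,0,0,0]]';python3 -m pendant '[[64,0,25,0,0,0,0],[64,0,25,10,0,0,0],[64,0,25,25,0,0,0],[64,0,25,36,0,0,0],[64,0,25,36,0,0,0]]';python3 go.py 560 -300 -31 7.3; python3 - <<'E'
from h import *
s=read_state(); c=1000*s["tool_pos"]
k=K("wrist"); im,d=grab_frame("wrist"); P=pts(d,k)*1000
m=(d>0)&(abs(P[...,0]-c[0])<55)&(abs(P[...,1]-c[1])<20)&(P[...,2]>4)&(P[...,2]<90)
q=P[m];print(len(q),np.percentile(q[:,2],[0,1,2,5,20]).round(),q[q[:,2]<np.percentile(q[:,2],8)].mean(0).round(1))
E
```

```text
time_s: 4.68
tool_pos: [0.557, -0.279, 0.0092]
orientation: [0.998, 0.066, 0.0, 0.0]
force: [1.5, -0.2, 0.7]
width: 0.0595
time_s: 5.3
tool_pos: [0.56, -0.3001, -0.028]
orientation: [0.998, 0.067, -0.001, -0.001]
force: [-0.3, 1.3, 0.1]
width: 0.0593
t 5.3 pos [ 560.  -300.1  -28. ] w 59.3 F [-0.3  1.3  0.1] q6 -0.67
[-0.  -0.1  3. ] [-0.001  0.001  0.007]
8319 [10. 13. 14. 18. 25.] [ 558.8 -294.6   17. ]
```

```bash
python3 -m pendant '[[64,0,-15,0,0,0,0],[64,0,-35,0,0,0,0],[64,0,-58,0,0,0,0],[64,0,-82,0,0,0,0],[64,0,-107,0,0,0,0]]';python3 -m pendant '[[64,0,-25,0,0,0,0],[64,0,-50,0,0,0,0],[64,0,-75,0,0,0,0],[64,0,-100,0,0,0,0],[64,0,-125,0,0,0,0]]';python3 -m pendant '[[64,0,-23,0,0,0,0],[64,0,-44,0,0,0,0],[64,0,-62,0,0,0,0],[64,0,-78,0,0,0,0],[64,0,-92,0,0,0,0]]'; python3 go.py 509.8 91.2 -28 7.3; cat > tin.py <<'E'
from h import *; from m import masks
for n in("wrist","side","top"):
    k=K(n); im,d=grab_frame(n); m=masks(im)["red"].astype(np.uint8)
    cs,_=cv2.findContours(m,0,1); q=max(cs,key=cv2.contourArea)
    w=ray(q[:,0],.026,k)[:,:2]*1000; r=cv2.minEnclosingCircle(w.astype(np.float32)); print(n,np.round(r[0],1),round(r[1],1))
E
python3 tin.py
```

```text
time_s: 5.98
tool_pos: [0.5462, -0.1935, -0.0265]
orientation: [0.998, 0.067, 0.0, 0.0]
force: [0.4, -3.5, 2.8]
width: 0.0594
time_s: 6.6
tool_pos: [0.5294, -0.0697, -0.0265]
orientation: [0.998, 0.067, 0.0, 0.0]
force: [0.2, -3.0, 3.2]
width: 0.0593
time_s: 7.22
tool_pos: [0.5174, 0.0208, -0.0267]
orientation: [0.998, 0.067, 0.0, 0.0]
force: [0.5, -3.3, 3.6]
width: 0.0596
t 7.22 pos [517.4  20.8 -26.7] w 59.6 F [ 0.5 -3.3  3.6] q6 -0.14
[  1.8 -70.8   1.3] [ 0.    -0.     0.006]
wrist [510.5  67.9] 49.1
side [ 505.7 -995.1] 172.9
top [485.9  75.8] 31.1
```

```bash
python3 -m pendant '[[64,0,-14,0,0,0,0],[64,0.5,-28,0,0,0,0],[64,1,-41,0,0,0,0],[64,1.5,-52,0,0,0,0],[64,2,-60,0,0,0,0]]';python3 -m pendant '[[64,0,-5,0,0,0,0],[64,0,-9,0,0,0,0],[64,0,-10,0,0,0,0]]';python3 tin.py;python3 go.py 509.8 91.2 -28 7.3
```

```text
time_s: 8.0
tool_pos: [0.5114, 0.0804, -0.0269]
orientation: [0.998, 0.067, -0.0, 0.0]
force: [0.8, -0.7, -1.2]
width: 0.0595
time_s: 8.38
tool_pos: [0.5103, 0.0896, -0.0268]
orientation: [0.998, 0.066, -0.0, 0.0]
force: [-0.4, -0.9, -1.3]
width: 0.0597
wrist [503.5 137.1] 49.1
side [ 502.2 -993.3] 175.8
top [473.7 155.4] 30.5
t 8.53 pos [510.3  89.5 -26.7] w 59.5 F [-0.2 -0.2  0.8] q6 -0.01
[-0.3 -1.8  1.3] [-0.    -0.     0.005]
```

The tin is at (503.5,137.1) and the circle at (503.5,138.3), so it is inside. I'll back off, lift and go above the marker.

```bash
python3 -m pendant '[[64,0,30,0,0,0,0],[64,0,30,-60,0,0,0],[90,0,30,-110,0,0,0.17],[90,0,90,-127,0,0,0.35],[90,0,150,-127,0,0,0.52]]' 30; python3 go.py 580 -392 100 -86.7
```

```text
time_s: 9.15
tool_pos: [0.5311, -0.0605, 0.1025]
orientation: [0.981, -0.194, 0.002, -0.0]
force: [0.3, -0.2, 0.1]
width: 0.082
t 9.15 pos [531.1 -60.5 102.5] w 82.0 F [ 0.3 -0.2  0.1] q6 0.23
[171.6 287.8   2.8] [-0.003 -0.003  1.122]
```

```bash
python3 -m pendant '[[90,30,50,0,0,0,0.18],[90,60,100,0,0,0,0.36],[90,90,150,0,0,0,0.54],[90,120,200,0,0,0,0.72],[90,150,250,0,0,0,0.9]]'; python3 go.py 580 -392 100 -86.7
```

```text
time_s: 9.78
tool_pos: [0.5747, -0.3495, 0.1003]
orientation: [0.798, -0.603, 0.0, -0.0]
force: [1.4, -0.7, 0.3]
width: 0.0834
t 9.78 pos [ 574.7 -349.5  100.3] w 83.4 F [ 1.4 -0.7  0.3] q6 0.71
[42.3  6.5  0.3] [-0.   -0.    0.22]
```

```bash
python3 -m pendant '[[90,25,4,0,0,0,0.15],[90,42,6,0,0,0,0.22],[90,42,6,0,0,0,0.22]]'; python3 go.py 580 -392 100 -86.7; python3 - <<'E'
from h import *; from m import masks
k=K("wrist"); im,d=grab_frame("wrist"); cv2.imwrite("pics/w2.png",im); P=pts(d,k)*1000
m=(d>0)&(P[...,2]>6)&(P[...,2]<22)&(abs(P[...,1]+392)<40)&(abs(P[...,0]-580)<90)
q=P[m]; r=cv2.minAreaRect(q[:,:2].astype(np.float32)); print(r,np.percentile(q[:,2],[50,90]))
y=masks(im)["yel"]; cs,_=cv2.findContours(y.astype(np.uint8),0,1)
for c in cs:
    if cv2.contourArea(c)>400: print(c[:,0].mean(0),cv2.minAreaRect((ray(c[:,0],.014,k)[:,:2]*1000).astype(np.float32)))
E
```

```text
time_s: 10.15
tool_pos: [0.5804, -0.3902, 0.0998]
orientation: [0.729, -0.685, -0.0, -0.0]
force: [-0.3, 0.3, -0.9]
width: 0.0839
t 10.15 pos [ 580.4 -390.2   99.8] w 83.9 F [-0.3  0.3 -0.9] q6 0.88
[ 1.8  0.6 -0.2] [0.    0.    0.005]
((582.4417114257812, -393.4569091796875), (109.93153381347656, 15.320621490478516), 3.3066861629486084) [13.18256786 14.32132042]
[466.17567568 286.08108108] ((537.1355590820312, -516.7992553710938), (28.554235458374023, 16.1075439453125), 51.313758850097656)
[327.54166667 245.58333333] ((564.6675415039062, -394.3891296386719), (70.27027130126953, 14.878742218017578), 3.3667972087860107)
[184.18863636  47.55454545] ((709.2756958007812, -276.3758239746094), (85.19596099853516, 70.73209381103516), 89.37578582763672)
```

View pics/w2.png

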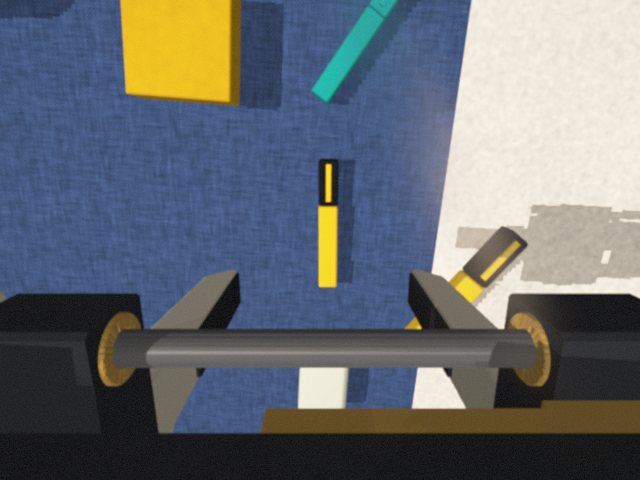

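The marker is at pixel (328,222), centred between the fingers and aligned with them. The cameras give its centre as (582.4,-393.4), yaw 3.3° and top height 14 mm.

```bash
python3 go.py 582.4 -393.4 -35 -86.7; python3 -m pendant '[[75,3.3,-1.8,45,0,0,0.004],[75,3.3,-1.8,90,0,0,0.004],[75,3.3,-1.8,120,0,0,0.004],[75,3.3,-1.8,134,0,0,0.004],[75,3.3,-1.8,134,0,0,0.004]]' 25; python3 -m pendant '[[0,0,0,0,0,0,0],[0,0,0,0,0,0,0],[0,0,0,0,0,0,0],[0,0,0,0,0,0,0],[0,0,0,0,0,0,0]]' 25;  python3 -m pendant '[[0,0,0,0,0,0,0],[0,0,0,-40,0,0,0],[0,0,0,-90,0,0,0],[0,0,0,-90,0,0,0]]' 25;python3 go.py 498.3 -30 55 -92.5
```

```text
t 10.2 pos [ 580.5 -389.4   99.9] w 83.5 F [-0.5  0.1 -0.6] q6 0.88
[  4.2  -1.7 134.9] [0.    0.    0.007]
time_s: 10.82
tool_pos: [0.5826, -0.3919, -0.0339]
orientation: [0.728, -0.685, -0.0, 0.0]
force: [0.2, -0.6, -0.1]
width: 0.0694
time_s: 11.45
tool_pos: [0.5827, -0.3925, -0.0337]
orientation: [0.728, -0.686, 0.0, -0.0]
force: [-0.6, 0.7, -0.1]
width: 0.0241
time_s: 11.95
tool_pos: [0.5844, -0.3937, 0.061]
orientation: [0.728, -0.686, 0.003, -0.0]
force: [0.7, -0.7, -0.9]
width: 0.0155
t 11.95 pos [ 584.4 -393.7   61. ] w 15.5 F [ 0.7 -0.7 -0.9] q6 0.88
[-368.2   64.2    4.2] [-0.005 -0.004  0.103]
```

```bash
python3 -m pendant '[[0,-50,9,0,0,0,0],[0,-105,18,0,0,0,0.03],[0,-160,27,0,0,0,0.06],[0,-215,37,0,0,0,0.1],[0,-270,47,0,0,0,0.1]]';python3 -m pendant '[[0,-50,8,0,0,0,0],[0,-98,16,0,0,0,0],[0,-125,20,0,0,0,0],[0,-125,20,0,0,0,0]]';python3 go.py 497.8 3.2 30 -92.5; python3 - <<'E'
from h import *
s=read_state(); c=1000*s["tool_pos"];k=K("wrist"); im,d=grab_frame("wrist"); cv2.imwrite("pics/w3.png",im); P=pts(d,k)*1000
m=(d>0)&(P[...,2]>60)&(P[...,2]<115)&(abs(P[...,1]-c[1])<25)&(abs(P[...,0]-c[0])<90)
q=P[m];print(cv2.minAreaRect(q[:,:2].astype(np.float32)),np.percentile(q[:,2],[1,50,90]),c)
E
```

```text
time_s: 12.58
tool_pos: [0.5186, -0.1241, 0.0552]
orientation: [-0.692, 0.721, 0.0, -0.0]
force: [0.0, -0.2, -0.1]
width: 0.0157
time_s: 13.08
tool_pos: [0.5042, 0.0014, 0.0555]
orientation: [-0.694, 0.72, 0.0, -0.0]
force: [-0.3, -0.3, -0.4]
width: 0.0157
t 13.07 pos [504.2   1.4  55.5] w 15.7 F [-0.3 -0.3 -0.4] q6 1.56
[-1.6  6.4 25.5] [0.001 0.    0.006]
((504.37548828125, 3.6114768981933594), (43.35350036621094, 109.62162780761719), 74.43769836425781) [ 95.67858694 102.50142174 105.00984258] [504.1533096    1.38828777  55.45344803]
```

View pics/w3.png

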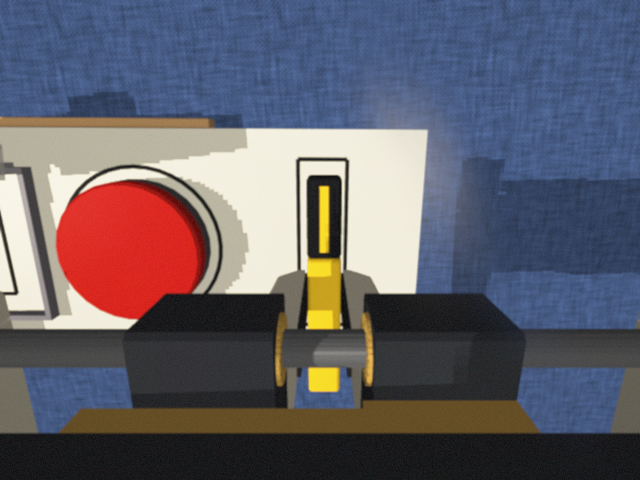

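The picture shows the marker held straight at (323,283), nearly over its outline. The tin sits in the circle at (132,245).

```bash
python3 -m pendant '[[0,-1.6,6.4,35,0,0,0.006],[0,-1.6,6.4,65,0,0,0.006],[0,-1.6,6.4,80,0,0,0.006],[0,-1.6,6.4,87,0,0,0.006],[0,-1.6,6.4,88,0,0,0.006]]'; python3 -m pendant '[[0,0,0,0,0,0,0],[30,0,0,0,0,0,0],[30,0,0,0,0,0,0],[30,0,0,0,0,0,0],[30,0,0,-15,0,0,0]]'; python3 -m pendant '[[40,0,0,-40,0,0,0],[60,0,0,-85,0,0,0],[75,0,30,-120,0,0,0],[90,0,50,-130,0,0,0]]'; python3 go.py 430.8 -394 90 -90; python3 - <<'E'
from h import *
k=K("wrist"); im,d=grab_frame("wrist"); cv2.imwrite("pics/w4.png",im); P=pts(d,k)*1000
m=(d>0)&(P[...,2]>6)&(P[...,2]<22)&(abs(P[...,1]-3)<40)&(abs(P[...,0]-497)<75)
q=P[m]; print(cv2.minAreaRect(q[:,:2].astype(np.float32)),np.percentile(q[:,2],[50,90]))
E
```

```text
time_s: 13.75
tool_pos: [0.4987, 0.0015, -0.0315]
orientation: [-0.69, 0.723, -0.0, 0.0]
force: [0.2, -0.1, 0.5]
width: 0.0153
time_s: 14.38
tool_pos: [0.4977, 0.0018, -0.0171]
orientation: [-0.691, 0.723, 0.001, -0.001]
force: [0.2, 0.1, 0.7]
width: 0.028
time_s: 14.88
tool_pos: [0.4485, 0.0041, 0.1167]
orientation: [-0.691, 0.723, -0.001, 0.001]
force: [0.2, -0.2, 0.2]
width: 0.0628
t 14.88 pos [448.5   4.1 116.7] w 62.8 F [ 0.2 -0.2  0.2] q6 1.57
[398.5  -0.6  26.7] [-0.004 -0.    -0.046]
((498.73199462890625, 1.9625587463378906), (15.904997825622559, 109.71221923828125), 87.53336334228516) [13.22106432 14.43423611]
```

The marker lies at (498.7,2.0), aligned with its outline. Next is the case.

```bash
python3 -m pendant '[[75,50,0,0,0,0,0],[75,105,0,5,0,0,0],[75,160,0,10,0,0,0],[75,215,0,18,0,0,-0.04],[75,270,0,26,0,0,-0.04]]';python3 -m pendant '[[75,50,0,0,0,0,0],[75,100,0,0,0,0,0],[75,130,0,0,0,0,0],[75,130,0,0,0,0,0]]'; python3 - <<'E'
from h import *; from go import go
s=read_state();k=K("wrist"); im,d=grab_frame("wrist"); P=pts(d,k)*1000;print(s["time_s"],s["tool_pos"],s["q"][5])
m=(d>0)&(P[...,2]>5)&(P[...,2]<30)&(abs(P[...,1]+394)<50)&(abs(P[...,0]-431)<60)
q=P[m]; r=cv2.minAreaRect(q[:,:2].astype(np.float32)); print(r,np.percentile(q[:,2],[50,90]))
for i,n in enumerate(("top","side")):
    im,d=grab_frame(n);P=pts(d,K(n))*1000
    m=(d>0)&(P[...,2]>6)&(P[...,2]<30)&(abs(P[...,1]+394)<50)&(abs(P[...,0]-431)<60)
    q=P[m]
    if len(q)>20:print(n,cv2.minAreaRect(q[:,:2].astype(np.float32)))
    m=(d>0)&(P[...,2]>30)&(P[...,2]<160)&(abs(P[...,1]-273)<70)&(abs(P[...,0]-590)<60); q=P[m]
    print(n,"cover x,z range",np.percentile(q,[1,50,99],axis=0).round())
    hs=cv2.cvtColor(im,cv2.COLOR_BGR2HSV); b=m&(hs[...,0]>100)&(hs[...,0]<125)&(hs[...,1]>180); print("fin",b.sum(),P[b].mean(0),P[b].min(0),P[b].max(0)) if b.sum()>3 else 0
E
```

```text
time_s: 15.55
tool_pos: [0.4358, -0.2677, 0.0876]
orientation: [-0.705, 0.709, -0.0, 0.0]
force: [1.7, -0.1, 0.0]
width: 0.0697
time_s: 16.05
tool_pos: [0.4349, -0.3973, 0.0871]
orientation: [-0.704, 0.71, 0.0, -0.0]
force: [0.9, 0.5, -0.1]
width: 0.0695
16.05 [ 0.4348927  -0.3972917   0.08707667] 0.7955029231265395
((430.6325378417969, -397.9974670410156), (60.7400016784668, 44.92524337768555), 0.5306139588356018) [22.80402885 23.89810605]
top ((437.68505859375, -373.1889953613281), (98.86965942382812, 34.562255859375), 34.36408996582031)
top cover x,z range [[565. 210.  31.]
 [584. 268. 131.]
 [610. 329. 145.]]
fin 17 [607.65123623 268.658524   115.57340984] [604.25623599 264.93405353 112.24223244] [611.04817978 272.72705029 117.50412604]
side ((427.4634094238281, -390.15093994140625), (114.90267944335938, 93.51956176757812), 7.930557727813721)
side cover x,z range [[562. 209.  31.]
 [583. 269.  88.]
 [599. 332. 143.]]
fin 9 [611.09194422 268.29287068 113.89820406] [607.97080476 262.02240743 110.95204531] [613.02646022 272.40258762 117.32545192]
```

```bash
python3 go.py 426 -398 -32 -89.5; python3 -m pendant '[[75,0.5,9,40,0,0,0],[75,0.5,9,80,0,0,0],[75,0.5,9,107,0,0,0],[75,0.5,9,119,0,0,0],[75,0.5,9,119,0,0,0]]'; python3 -m pendant '[[20,0,0,0,0,0,0],[20,0,0,0,0,0,0],[20,0,0,0,0,0,0],[20,0,0,0,0,0,0],[20,0,0,0,0,0,0]]' 20;  python3 -m pendant '[[20,0,0,-30,0,0,0],[20,0,0,-80,0,0,0],[20,0,0,-120,0,0,0],[20,0,0,-120,0,0,0]]' ;python3 go.py 503.5 273 90 -92.5
```

```text
t 16.2 pos [ 435.3 -395.1   87.3] w 69.8 F [ 0.5 -0.4 -0.6] q6 0.8
[  3.    9.3 119.3] [-0.     0.    -0.015]
time_s: 16.82
tool_pos: [0.4263, -0.3955, -0.0317]
orientation: [-0.705, 0.709, 0.0, 0.0]
force: [0.1, 0.3, 1.1]
width: 0.0693
time_s: 17.45
tool_pos: [0.4264, -0.3964, -0.0311]
orientation: [-0.705, 0.709, -0.0, -0.0]
force: [-1.0, -0.1, 6.7]
width: 0.045
time_s: 17.95
tool_pos: [0.4272, -0.3971, 0.0916]
orientation: [-0.705, 0.709, -0.002, 0.0]
force: [0.8, -0.3, -0.3]
width: 0.0449
t 17.95 pos [ 427.2 -397.1   91.6] w 44.9 F [ 0.8 -0.3 -0.3] q6 0.78
[-6.706e+02 -7.210e+01 -5.000e-01] [-0.004 -0.003  0.037]
```

```bash
python3 -m pendant '[[20,-50,-6,0,0,0,0],[20,-105,-12,0,0,0,0],[20,-160,-18,0,0,0,0.03],[20,-215,-24,0,0,0,0.03],[20,-270,-30,0,0,0,0.03]]';python3 -m pendant '[[20,-55,-6,0,0,0,0],[20,-110,-12,0,0,0,0],[20,-165,-18,0,0,0,0],[20,-220,-24,0,0,0,0],[20,-275,-30,0,0,0,0]]';python3 go.py 503.5 273 70 -92.5
```

```text
time_s: 18.58
tool_pos: [0.4572, -0.1244, 0.0869]
orientation: [-0.694, 0.72, 0.001, -0.0]
force: [1.6, -0.3, -0.2]
width: 0.0446
time_s: 19.2
tool_pos: [0.4972, 0.1493, 0.0869]
orientation: [-0.694, 0.72, 0.0, -0.001]
force: [1.9, 0.1, -0.8]
width: 0.0449
t 19.2 pos [497.2 149.3  86.9] w 44.9 F [ 1.9  0.1 -0.8] q6 1.85
[-123.9   -1.9   16.9] [ 0.001 -0.     0.008]
```

```bash
python3 -m pendant '[[20,-50,-1,0,0,0,0.008],[20,-95,-2,0,0,0,0.008],[20,-124,-2,0,0,0,0.008],[20,-124,-2,15,0,0,0.008]]';python3 - <<'E'
from h import *; from go import go
s=read_state();c=1000*s["tool_pos"];k=K("wrist"); im,d=grab_frame("wrist"); P=pts(d,k)*1000;print(c,go(503.5,273,-31,-92.5,s))
cv2.imwrite("pics/w5.png",im)
m=(d>0)&(P[...,2]>c[2]+35)&(P[...,2]<c[2]+62)&(abs(P[...,1]-c[1])<21)&(abs(P[...,0]-c[0])<50)
q=P[m]; print("case",cv2.minAreaRect(q[:,:2].astype(np.float32)),np.percentile(q[:,2],[50,90]))
E
```

```text
time_s: 19.7
tool_pos: [0.5039, 0.2728, 0.0721]
orientation: [-0.692, 0.722, 0.0, -0.0]
force: [-0.1, -0.4, -0.9]
width: 0.0447
[503.94161612 272.77949261  72.08765256] (array([ -0.2,   0.4, 103.1]), array([ 0.   , -0.   ,  0.002]))
case ((513.1233520507812, 272.86370849609375), (41.99003219604492, 53.21937942504883), 89.7874526977539) [126.04625879 126.96830975]
```

View pics/w5.png

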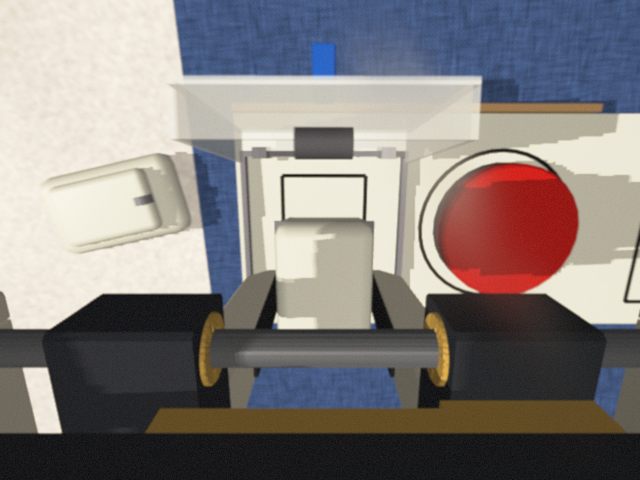

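The case is held level at (324,270), over the bay outline. The open cover stands clear behind it, with the blue fin at (323,60).

```bash
python3 -m pendant '[[20,0,-1,35,0,0,0],[20,0,-1,65,0,0,0],[20,0,-1,85,0,0,0],[20,0,-1,97,0,0,0],[20,0,-1,102.5,0,0,0]]'; python3 -m pendant '[[20,0,0,0,0,0,0],[58,0,0,0,0,0,0],[58,0,0,0,0,0,0],[58,0,0,-15,0,0,0],[58,0,0,-60,0,0,0]]';python3 -m pendant '[[58,0,0,-50,0,0,0],[58,0,0,-100,0,0,0],[58,0,0,-120,0,0,0]]'; python3 go.py 670 271 110 -92.5;  python3 - <<'E'
from h import *
k=K("wrist"); im,d=grab_frame("wrist"); P=pts(d,k)*1000
m=(d>0)&(P[...,2]>14)&(P[...,2]<30)&(abs(P[...,1]-273)<45)&(abs(P[...,0]-509)<42)
q=P[m]; print("case",cv2.minAreaRect(q[:,:2].astype(np.float32)),np.percentile(q[:,2],[5,50,90]))
E
```

```text
time_s: 20.38
tool_pos: [0.5053, 0.271, -0.0296]
orientation: [-0.691, 0.723, 0.0, -0.0]
force: [0.3, -0.2, 0.3]
width: 0.0447
time_s: 21.0
tool_pos: [0.5042, 0.2708, 0.0305]
orientation: [-0.691, 0.723, 0.0, -0.002]
force: [-0.1, 0.6, 0.4]
width: 0.0541
time_s: 21.38
tool_pos: [0.506, 0.2717, 0.1553]
orientation: [-0.691, 0.723, -0.001, 0.002]
force: [-0.2, -1.2, 0.0]
width: 0.0541
t 21.38 pos [506.  271.7 155.3] w 54.1 F [-0.2 -1.2  0. ] q6 2.06
[  -6.4 -163.6   46. ] [-0.004  0.002 -0.   ]
case ((510.13482666015625, 271.4968566894531), (45.31547927856445, 60.04545974731445), 87.23409271240234) [18.36658247 22.82780125 23.93415557]
```

The case is flat at (510.1,271.5), inside its outline. Next I close the jaws, go behind the cover and push it over by the fin.

```bash
python3 -m pendant '[[0,0,-45,0,0,0,0],[0,-2,-95,0,0,0,0],[0,-5,-144,0,0,0,0],[0,-5,-144,40,0,0,0],[0,-5,-144,85,0,0,0]]' 20; python3 go.py 650 270 43.5 -92.5;python3 -m pendant '[[0,0,0,15,0,0,0],[0,0,0,26,0,0,0],[0,0,0,26,0,0,0]]';python3 go.py 537.5 272 43.5 -92.5
```

```text
time_s: 22.05
tool_pos: [0.6495, 0.2696, 0.0635]
orientation: [-0.691, 0.723, 0.0, -0.0]
force: [0.4, 0.3, -0.2]
width: 0.009
t 22.05 pos [649.5 269.6  63.5] w 9.0 F [ 0.4  0.3 -0.2] q6 1.97
[-0.4 -0.5 20. ] [ 0.001 -0.    -0.001]
time_s: 22.42
tool_pos: [0.6494, 0.2701, 0.0402]
orientation: [-0.691, 0.723, -0.0, 0.0]
force: [-0.0, 0.8, 0.2]
width: 0.0004
t 22.43 pos [649.4 270.1  40.2] w 0.4 F [-0.   0.8  0.2] q6 1.97
[  3.  111.9  -3.3] [-0.  0. -0.]
```

```bash
python3 -m pendant '[[0,0,25,0,0,0,0],[0,0,40,-1,0,0,0],[0,1,55,-2,0,0,0],[0,2,68,-3,0,0,0],[0,3,80,-3,0,0,0]]'; python3 -m pendant '[[0,0,11,0,0,0,0],[0,0,22,0,0,0,0],[0,0,32,0,0,0,0],[0,0,32,0,0,0,0]]'; python3 - <<'E'
from h import *; from go import go
s=read_state();print(s["time_s"],1000*s["tool_pos"],s["force"])
for n in("side","wrist"):
    im,d=grab_frame(n); P=pts(d,K(n))*1000
    hs=cv2.cvtColor(im,cv2.COLOR_BGR2HSV); b=(d>0)&(hs[...,0]>100)&(hs[...,0]<125)&(hs[...,1]>180)&(abs(P[...,1]-272)<25)&(P[...,2]>40)&(abs(P[...,0]-530)<80)
    q=P[b]; print(n,b.sum(), q.mean(0),q.min(0),q.max(0)) if b.sum()>3 else print(n,"none")
    cv2.imwrite(f"pics/{n}6.png",im)
c=np.hstack([cv2.resize(cv2.imread("pics/wrist6.png"),(400,300)),cv2.resize(cv2.imread("pics/side6.png")[225:405,200:440],(400,300))]);cv2.imwrite("pics/c6.png",c)
E
```

```text
time_s: 23.05
tool_pos: [0.5685, 0.2705, 0.0429]
orientation: [-0.691, 0.723, 0.0, 0.0]
force: [0.6, 1.0, -0.6]
width: 0.0003
time_s: 23.55
tool_pos: [0.5367, 0.272, 0.0428]
orientation: [-0.691, 0.722, 0.0, 0.0]
force: [-0.1, -1.4, -0.1]
width: 0.0006
23.55 [536.74553769 271.97832449  42.83872227] [-0.10496799 -1.43237023 -0.08930074]
side 86 [506.50367107 276.47525342  98.10961817] [492.73954195 268.97457413  78.41384668] [522.92397084 292.67951667 266.56218159]
wrist 27 [518.55629417 273.68390642 105.54311258] [500.8832322  261.72095736  87.20458784] [559.7574703  296.88023463 203.53901362]
```

View pics/c6.png

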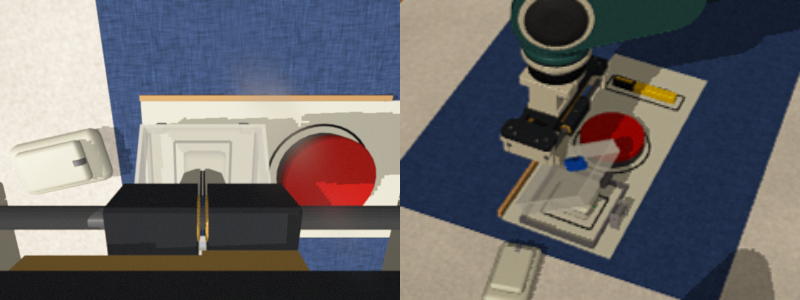

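The cover is now at about 0.6 rad, with the fin at (575,162) in the picture's right half. I'll raise the tool, move over the fin and press down along its arc.

```bash
python3 -m pendant '[[0,0,0,-18,0,0,0],[0,0,0,-36,0,0,0],[0,18,18,-36,0,0,0],[0,0,18,-36,0,0,0],[0,0,22,-25,0,0,0]]'; python3 go.py 500 273 46.5 -92.5
```

```text
time_s: 24.28
tool_pos: [0.5161, 0.2741, 0.069]
orientation: [-0.692, 0.722, -0.0, 0.001]
force: [0.5, 0.3, -0.2]
width: 0.0007
t 24.27 pos [516.1 274.1  69. ] w 0.7 F [ 0.5  0.3 -0.2] q6 2.06
[ 1.8 16.1 22.5] [-0.002  0.001  0.   ]
```

```bash
python3 -m pendant '[[0,1,8,10,0,0,0],[0,1,16,22,0,0,0],[0,1,22,30,0,0,0],[0,1,27,36,0,0,0],[0,1,30,41,0,0,0]]'; python3 -m pendant '[[0,0,1,2,0,0,0],[0,0,2,4,0,0,0],[0,0,2,4,0,0,0]]'; python3 go.py 480 274.5 16.5 -92.5
```

```text
time_s: 24.9
tool_pos: [0.4859, 0.2732, 0.0274]
orientation: [-0.691, 0.723, -0.001, 0.001]
force: [3.2, -3.5, 11.4]
width: 0.0003
time_s: 25.28
tool_pos: [0.4837, 0.2732, 0.0231]
orientation: [-0.691, 0.723, -0.0, 0.0]
force: [0.9, -1.7, 1.8]
width: 0.0006
t 25.27 pos [483.7 273.2  23.1] w 0.6 F [ 0.9 -1.7  1.8] q6 2.08
[-1.1  3.8  6.6] [-0.001  0.    -0.001]
```

```bash
python3 -m pendant '[[0,-1,1,2,0,0,0],[0,-1,2,4,0,0,0],[0,-1,3,6,0,0,0],[0,-1,3,6,0,0,0]]'; python3 -m pendant '[[0,0,0,1,0,0,0],[0,0,0,1,0,0,0]]'
```

```text
time_s: 25.78
tool_pos: [0.4802, 0.2744, 0.0165]
orientation: [-0.691, 0.723, 0.0, -0.0]
force: [0.0, 0.1, 0.1]
width: 0.0006
time_s: 26.02
tool_pos: [0.4804, 0.2744, 0.0162]
orientation: [-0.691, 0.723, 0.0, 0.0]
force: [-3.1, -0.1, 6.1]
width: 0.0003
```

```bash
python3 -m pendant '[[0,0,0,1,0,0,0],[0,0,0,1.5,0,0,0],[0,0,0,-4,0,0,0],[30,0,0,-25,0,0,0],[30,0,0,-25,0,0,0]]'; python3 -m pendant '[[30,0,0,0,0,0,0],[30,0,0,0,0,0,0]]';python3 - <<'E'
from h import *; from go import go
s=read_state();print(s["time_s"],1000*s["tool_pos"],s["force"],go(480.5,274.5,3,-92.5,s))
for n in("side","wrist"):
    im,d=grab_frame(n); P=pts(d,K(n))*1000
    hs=cv2.cvtColor(im,cv2.COLOR_BGR2HSV); b=(d>0)&(hs[...,0]>100)&(hs[...,0]<125)&(hs[...,1]>180)&(abs(P[...,1]-272)<25)&(P[...,2]>30)&(P[...,2]<65)&(abs(P[...,0]-490)<50)
    q=P[b]; print(n,b.sum(), q.mean(0).round(1),q.min(0).round(1),q.max(0).round(1), np.percentile(q[:,2],90)) if b.sum()>3 else print(n,"none")
    cv2.imwrite(f"pics/{n}7.png",im)
E
```

```text
time_s: 26.65
tool_pos: [0.4814, 0.2749, 0.043]
orientation: [-0.691, 0.723, -0.0, 0.002]
force: [0.8, 0.1, -0.1]
width: 0.0161
time_s: 26.9
tool_pos: [0.4801, 0.2742, 0.0402]
orientation: [-0.691, 0.723, 0.0, -0.0]
force: [-0.1, 0.3, -0.0]
width: 0.0277
26.9 [480.12360244 274.23798304  40.18365397] [-0.11249087  0.25497566 -0.01952778] (array([-0.3, -0.4, 37.2]), array([ 0.001, -0.   , -0.001]))
side 75 [478.7 277.6  49.7] [465.  269.8  37.7] [494.4 282.7  60.8] 55.938130099231564
wrist 793 [483.  274.6  54.1] [466.7 269.9  40.8] [495.8 279.5  56.4] 55.46288973006871
```

View pics/wrist7.png

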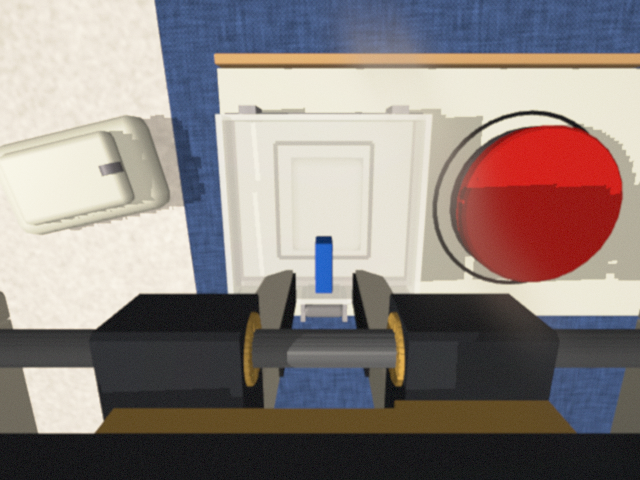

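The fin, at (323,265), has its top at z≈55.5 mm, so the cover is fully down. I'll pinch the fin now and tug it in small steps.

```bash
python3 -m pendant '[[30,0,0,18,0,0,0],[30,0,0,32,0,0,0],[30,0,0,37,0,0,0],[30,0,0,37,0,0,0]]' 35; python3 -m pendant '[[0,0,0,0,0,0,0],[0,0,0,0,0,0,0],[0,0,0,0,0,0,0],[0,0,0,0,0,0,0]]' 35; python3 -m pendant '[[0,0,0,-0.2,0,0,0],[0,0,-0.1,-0.4,0,0,0],[0,0,-0.1,-0.4,0,0,0]]'
```

```text
time_s: 27.5
tool_pos: [0.4801, 0.2743, 0.0031]
orientation: [-0.691, 0.723, 0.0, -0.0]
force: [-0.2, -0.8, 0.6]
width: 0.0278
time_s: 28.0
tool_pos: [0.4805, 0.2745, 0.0041]
orientation: [-0.691, 0.723, -0.0, 0.0]
force: [0.4, -0.5, 4.3]
width: 0.0095
time_s: 28.38
tool_pos: [0.4805, 0.2744, 0.0041]
orientation: [-0.691, 0.723, 0.0, 0.0]
force: [1.9, 0.4, 1.3]
width: 0.0094
```

```bash
python3 -m pendant '[[0,0,-0.1,-0.4,0,0,0],[0,0,-0.2,-0.8,0,0,0],[0,0,-0.2,-0.8,0,0,0]]';python3 -m pendant '[[0,0,-0.1,-0.3,0,0,0],[0,0,-0.1,-0.3,0,0,0]]'
```

```text
time_s: 28.75
tool_pos: [0.4806, 0.2744, 0.0045]
orientation: [-0.691, 0.723, 0.0, -0.0]
force: [5.4, 2.1, -7.7]
width: 0.0099
time_s: 29.0
tool_pos: [0.4806, 0.2744, 0.0046]
orientation: [-0.691, 0.723, 0.0, -0.0]
force: [4.8, 2.9, -8.7]
width: 0.0096
```

```bash
python3 -m pendant '[[0,0,-0.5,-0.1,0,0,0],[0,0,-0.5,-0.1,0,0,0]]';python3 -m pendant '[[0,0,-0.1,-0.2,0,0,0],[0,0,-0.1,-0.2,0,0,0],[0,0,-0.1,-0.2,0,0,0]]'
```

```text
time_s: 29.25
tool_pos: [0.4807, 0.2743, 0.0047]
orientation: [-0.691, 0.723, 0.0, -0.001]
force: [0.4, 2.7, -8.4]
width: 0.01
time_s: 29.62
tool_pos: [0.4809, 0.2743, 0.0051]
orientation: [-0.691, 0.723, 0.0, -0.0]
force: [-2.9, 4.2, -12.3]
width: 0.0095
```

```bash
python3 -m pendant '[[0,0,0.3,0.8,0,0,0],[0,0,0.4,1.4,0,0,0],[0,0,0.4,1.4,0,0,0]]'; python3 -m pendant '[[25,0,0,0,0,0,0],[25,0,0,0,0,0,0],[25,0,0,-10,0,0,0],[25,0,0,-40,0,0,0],[0,0,0,-50,0,0,0]]'; python3 - <<'E'
from h import *
s=read_state();print(s["time_s"],1000*s["tool_pos"],s["force"])
for n in("side","wrist"):
    im,d=grab_frame(n); P=pts(d,K(n))*1000
    hs=cv2.cvtColor(im,cv2.COLOR_BGR2HSV); b=(d>0)&(hs[...,0]>100)&(hs[...,0]<125)&(hs[...,1]>180)&(abs(P[...,1]-272)<25)&(P[...,2]>30)&(P[...,2]<70)&(abs(P[...,0]-490)<50)
    q=P[b]; print(n,b.sum(), q.mean(0).round(1), np.percentile(q[:,2],[50,90])) if b.sum()>3 else print(n,"none")
E
```

```text
time_s: 30.0
tool_pos: [0.4808, 0.2744, 0.0046]
orientation: [-0.691, 0.723, 0.0, -0.0]
force: [-6.2, 2.4, -3.9]
width: 0.0098
time_s: 30.62
tool_pos: [0.4819, 0.2747, 0.0565]
orientation: [-0.691, 0.723, -0.001, 0.001]
force: [0.3, -0.7, -1.5]
width: 0.0174
30.625 [481.92729001 274.74387625  56.54423118] [ 0.27774506 -0.73409689 -1.53041393]
side 83 [479.7 277.3  50.5] [51.1301187  57.41493391]
wrist 687 [482.3 274.4  52.6] [53.1283254  53.93875193]
```

```bash
python3 -m pendant '[[0,0,1,0,0,0,0],[0,0,1,20,0,0,0],[0,0,1,30,0,0,0],[0,0,1,36,0,0,0],[0,0,1,36,0,0,0]]';python3 -m pendant '[[0,0,0,1.5,0,0,0],[0,0,0,2.5,0,0,0],[0,0,0,2.5,0,0,0]]';
```

```text
time_s: 31.35
tool_pos: [0.4798, 0.2743, 0.0175]
orientation: [-0.691, 0.723, 0.0, -0.0]
force: [-0.2, -0.3, 0.5]
width: 0.0006
time_s: 31.72
tool_pos: [0.4802, 0.2745, 0.0162]
orientation: [-0.691, 0.723, -0.0, 0.0]
force: [-1.0, -0.3, 4.7]
width: 0.0003
```

```bash
python3 -m pendant '[[0,0,0,-50,0,0,0],[0,0,0,-110,0,0,0],[0,50,0,-130,0,0,0],[0,105,0,-130,0,0,0],[0,160,0,-130,0,0,0]]';python3 -m pendant '[[0,55,0,0,0,0,0],[0,110,0,0,0,0,0],[0,165,0,0,0,0,0],[0,220,0,0,0,0,0],[0,275,0,0,0,0,0]]';python3 -m pendant '[[0,50,0,0,0,0,0],[0,90,0,0,0,0,0],[0,90,0,0,0,0,0]]'; python3 - <<'E'
from h import *
for n in("top","side"):
    im,d=grab_frame(n); np.savez(n+"0.npz",im=im,d=d); cv2.imwrite(f"pics/{n}8.png",im)
c=np.hstack([cv2.resize(cv2.imread("pics/top8.png")[130:330,80:370],(435,300)),cv2.resize(cv2.imread("pics/side8.png")[180:420,180:460],(350,300))]);cv2.imwrite("pics/c8.png",c)
E
python3 m.py | grep -E "red|c \[(4|5)[0-9]{2}\.[0-9] .* (wh)|yel"
```

```text
time_s: 32.35
tool_pos: [0.4727, 0.1132, 0.1461]
orientation: [-0.692, 0.722, -0.0, 0.0]
force: [1.1, -0.2, 0.0]
width: 0.0004
time_s: 32.98
tool_pos: [0.4604, -0.162, 0.146]
orientation: [-0.691, 0.723, -0.0, 0.0]
force: [0.4, 1.0, 0.2]
width: 0.0004
time_s: 33.35
tool_pos: [0.4563, -0.2521, 0.1453]
orientation: [-0.69, 0.724, 0.0, -0.0]
force: [0.5, -0.2, -0.8]
width: 0.0005
top red  [244. 271.] 1557 z26.3 c [503. 136.] wh [98.6 96.6] ang64.7
top yel  [306. 283.] 193 z13.9 c [479.    2.6] wh [15.4 70.7] ang87.5
top yel  [429. 181.] 1093 z29.9 c [ 708.9 -275.6] wh [80.5 81.5] ang0.2
top white  [306. 276.] 717 z1.5 c [497.6   3.7] wh [ 31.  126.3] ang87.4
top white hole [306. 275.] 450 z1.5 c [498.6   1.8] wh [ 22.2 116.8] ang87.3
top white  [245. 273.] 14008 z2.4 c [503.3 138.1] wh [416.  171.5] ang87.5
top white hole [181. 300.] 139 z20.3 c [442.5 273.5] wh [21.5 39.4] ang0.2
top white hole [177. 280.] 121 z37.9 c [481.6 276.8] wh [34.3 19.2] ang0.2
top white hole [306. 276.] 1104 z1.5 c [497.6   3.1] wh [ 43.4 136. ] ang87.6
top white hole [247. 273.] 2196 z1.6 c [506.9 138.1] wh [125.7 117.1] ang85.3
top white hole [210. 271.] 292 z4.9 c [507.4 215.1] wh [ 14.4 118.9] ang87.6
side red  [327. 307.] 883 z26.2 c [502.5 142.8] wh [ 98.4 106.7] ang2.5
side red  [428. 130.] 321 z57.2 c [ 477.  -857.1] wh [114.9 169.1] ang10.1
side yel  [353. 280.] 147 z12.9 c [478.3   7. ] wh [27.1 73.4] ang87.4
side yel  [312. 205.] 435 z29.0 c [ 710.2 -262.3] wh [ 80.9 117.9] ang6.4
side yel  [394. 187.] 149 z16.4 c [ 502.3 -487.5] wh [ 37.1 113.2] ang54.5
side white  [324. 318.] 7304 z3.9 c [502.7 136.9] wh [408.6 169. ] ang87.5
side white hole [311. 358.] 547 z3.5 c [482.1 297.5] wh [174.1  96.3] ang45.7
side white hole [315. 339.] 129 z38.6 c [483.7 266.5] wh [31.  40.5] ang88.3
side white hole [328. 312.] 1369 z3.1 c [503.7 130.2] wh [141.  126.7] ang83.4
```

View pics/c8.png

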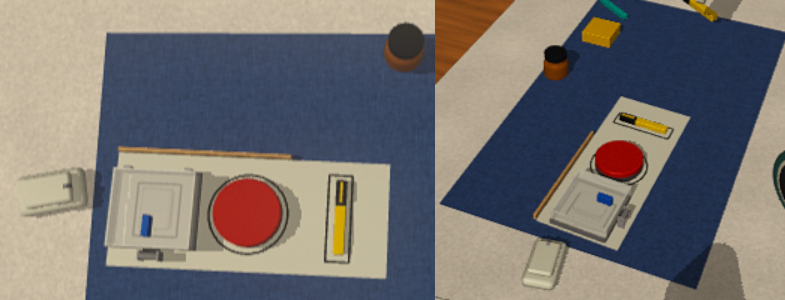

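The final views show the tin in the circle at (247,212), the marker in its outline at (340,218), and the case under the shut cover at (155,208). The mouse, jar and notes are where they were.

```bash
python3 -c "
from station import *
print(hand_in())"
```

```text
the job is handed in; nothing more can be done
None
```

The job is handed in after about 33 s of robot time. The tin is in the circle, the marker is in its outline, and the case is under the shut, caught cover.

- **Tin:** I slid it with both fingers without lifting it. It ended 1 to 2.5 mm from the circle's centre (7 mm allowed).
- **Marker:** it lies about 1.5 mm off centre and is aligned with its outline.
- **Case:** it was set flat about 2 mm off centre, measured just before I closed the cover.
- **Cover:** I pressed it shut and heard no snap, but the force rose to 11 N and then dropped. I then tugged the fin at about 8 to 9 N for roughly half a second. The pull rose to about 12 N at the end, which is inside the 11 to 15 N range where the catch can give. It held: the fin lifted only about 1 mm, and a second press met its top at the same height as before.
- **Bystanders:** the mouse and jar show no change in the final views, and the note block's measured position is unchanged.

**Checks that disagreed:**
- The fingers end about 39 mm short of the reported TCP. My first push passed over the tin without touching it. I measured the offset in two views and corrected for it.
- The wrist and top cameras differ by 1 to 4 mm in y, which is within every tolerance.

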